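# Index a copper blank under the bench punch and mark it

## Robot

A 7-joint arm with a two-finger parallel gripper is mounted at the origin on the work surface. World frame = base frame: x ahead of the robot, y to its left, z up, the work surface at z = 0. Lengths are in m, angles in rad, forces in N, time in s.
With the tool pointing down it reaches from about 0.4 to 0.85 m from the base axis. Payload 4.5 kg.
Tool frame: the origin (TCP) lies on the mounting face of the last link; the fingertips stand 166 mm ahead of it and the grasp point (between the pads) lies 147 mm ahead of it; y points along the fingers, z is the direction in which the jaws open and shut, and the axes are right-handed (so a half turn about y gives the same grasp; the last joint's range is limited). The gripper opens to 88 mm and grips with 3 to 60 N. Pads are 18 mm wide; open, the fingers measure 123 mm over their backs; the gripper's body (75 mm by 187 mm) begins 45 mm behind the grasp point.
Start: joints at [-1.104, 0.689, -0.195, 1.565, 0.157, 0.902, -0.215], TCP at [0.262, 0.567, 0.405] pointing down, gripper open.
Joint ranges: [-3.01, 3.01], [-0.46, 2.08], [-1.47, 1.51], [0.13, 2.56], [-1, 4.14], [0.04, 2.09], [-2.66, 2.66]. Speed limits (rad/s): [2.57, 2.57, 3.14, 3.14, 3.14, 3.14, 3.14].

## Interface

Orientations are given as a unit quaternion [x, y, z, w].
In Python, from plant import r gives the robot as it stands.
- The arm moves only by the tool arm_command, never from a script. Its argument "deltas" is a list of rows, each an object of numbers: "dx", "dy", "dz": the shift along the tool's x, y, z each as a share of 1000 mm, from -1 to 1; "wx", "wy", "wz": the turn, a rotation vector about the tool's x, y, z each as a share of 45 degrees, from -1 to 1. In form: [{"dx": .., "dy": .., "dz": .., "wx": .., "wy": .., "wz": ..}, ...]. A call has exactly 5 rows; each row is the pose to reach, as a shift and turn from the pose commanded when the call began, along the tool's axes at that moment; what a row does not reach only later rows make up. A row lasts 1/10 s, in which the tool goes at most 50 mm and 8.59 degrees, less where a joint would pass 70% of its speed; a pose out of reach is approached as far as the arm can. A call with a number of a shift or a turn outside -1 to 1 is refused whole. A call with a gripper value outside its range is refused whole. "claw" is the opening, from -1 (shut) to 1 (fully open), set as the call begins (left out, the last holds). The fingers move at their own pace and stop on an object; "grip_force" is the grip in N (left out, the last holds). Time passes only in rows, so rows that repeat a pose let the fingers close, or fill a call up. It gives the time, the measured TCP pose, the force and the opening at its end, in the units of the state.
- r.get_state(): the state, without advancing time (a new reading comes with each control period).
- r.snapshot(name): name is "scene" or "top"; returns the picture (420x560x3 uint8, red, green, blue); there is no depth.
- r.get_calibration(name): a dict with "vertical_fov" (degrees; the focal length in pixels is half the picture's height over the tangent of half this angle, whatever the lens; pixels are square), "cx", "cy" (the principal point, pixels), "R" (3x3) and "t" (3): a world point X has camera coordinates R X + t. Camera axes: x right, y down, z forward; pixel columns grow to the right and rows downward; lengths in m; the calibration is good to about 2 mm. A picture is of the moment at which its call begins. get_calibration takes no time and is no camera call.
- r.finish_job(): hands the job in, once; it reports no verdict.
The state is a dict: "clock": time; "q": joint angles; "qd": joint speeds; "joint_torque": joint torques, N m; "tool_pos": TCP position; "eef_rot": TCP orientation; "contact_force": force on the tool from outside, world axes, zero at the start; "moment": the same for the moment, N m; "opening": opening from 0.0 (shut) to 1.0 (fully open).
Only numpy, scipy, OpenCV 4.12 (cv2) and the standard library are available. Lean on these libraries where they do the work, as an engineer would, in place of code of your own. Each camera call takes 0.05 s, during which the arm holds its last target.

## Task

Mark the copper disc in the jig: with the fingers, push the jig's carriage by its red upright plate well past the stop pin, towards the yellow-capped punch, against its spring, then let it go, so that it comes back by itself and stays caught on the stop pin, with the disc under the punch. Then press the yellow cap down until the punch bears on the copper, and let it rise again. Do not grasp or lift anything, do not touch the stop pin, keep the cap unpressed until the carriage is caught, leave the disc in its nest and the other things where they are.

Things in the scene. Friction and masses are not known exactly. Their poses are not given: they have to be found in the camera images.
- jig: Marking jig fixed to the bench: dark steel base 120 x 280 x 15 mm (x, y, z). Origin: centre of its underside on the bench; z up. Its +y is the push direction; at yaw 0 that is the world's +y (starts: yaw -0.75 to 0.75 rad). On it a blue bridge 118 x 34 mm, top 82 mm up, at y = 70 mm, carrying the punch, and a grey bracket at x = 24 to 60, y = 20 mm, top 67 mm up, for the stop pin.
- carriage (a joint): Sprung aluminium carriage, 82 x 140 mm, top 33 mm up. m along the jig's +y: 0 rest, 0.060 end stop. Its brass wedge lifts the stop pin, which drops behind it from about 0.040 on: push to 0.050 or more. Let go, it returns by itself within 1 s and is caught at 0.035; let go too soon it runs back to 0. Spring 3.6 N at rest, 7.2 N at 0.060; damping 30 N per m/s; the wedge adds 2 to 3 N briefly.
- push_face (a point): Point to push: middle of the outer face (the jig's -y side) of the red upright plate on the carriage, 55 mm above the bench. The plate is 44 mm wide (jig x), 10 mm thick (jig y), and stands 33 to 73 mm above the bench. It moves with the carriage; at rest the face is at x = 0, y = -70 mm in the jig's frame.
- stop_pin (a joint): Sprung stop pin, m of lift: 0 = down (it stands 1.5 mm above the carriage's top), about 0.0085 on the crest of the wedge. It works by itself and is not to be touched.
- pin_knob (a point): Top of the stop pin: 8 mm thick steel pin with a brass knob 16 mm wide, at x = 35 mm, y = 20 mm in the jig's frame, 84.5 mm above the bench when down.
- punch_cap (a point): Centre of the top face of the punch's yellow cap, 36 mm in diameter and 12 mm thick, at x = 0, y = 70 mm in the jig's frame, 113 mm above the bench when up. Press straight down.
- punch (a joint): Sprung punch, m pressed down: 0 = up; at about 0.010 its round tip meets the copper disc when that is under it; 0.014 = end stop. The spring takes 3 N at the start and 4.5 N at 0.010; any force beyond that bears on the disc. It rises by itself.
- blank: Loose copper disc, 40 mm in diameter, 5 mm thick, 50 g, lying in a steel ring nest (inside diameter 42 mm, 4 mm deep) on the carriage. Origin: centre of its underside, 33 mm above the bench; with the carriage at rest it is at x = 0, y = 35 mm in the jig's frame.
- cuff: Bystander: copper bracelet lying on the bench, 64 mm across, 14 mm high. Origin: centre of its underside.
- burnisher: Bystander: steel tool with a black handle lying along its x, 155 mm long, 26 mm high. Origin: its middle, on the bench.
- spare_blank: Bystander: second copper disc lying on the bench beside the jig, 40 mm in diameter, 5 mm thick. Origin: centre of its underside.
- stamp_set: Bystander: blue plastic box of steel stamps, 50 x 90 mm, 92 mm high. Origin: centre of its underside.
- wood_block: Bystander: wooden doming block, 80 mm cube. Origin: centre of its underside.
- steel_block: Bystander: steel dapping block, 60 mm cube. Origin: centre of its underside.
- hammer: Bystander: hammer lying on the bench, handle along its -x, about 250 mm long. Origin: on the bench below its middle.

How it is judged:
By the outcome, as a careful person would: the job done as asked, in the order asked, and still so for the second after the job is handed in, with the robot touching nothing.
It also fails if it takes over 45 s, if anything falls off the work surface, if the arm or the gripper's body presses on something with over 40 N, if the wrist force passes 120 N, or if a joint passes its speed limit or range.

## Working session

There is one attempt and no reset: what is moved stays moved. The work goes in short steps, Python scripts to look and compute and a tool call to move; the robot and the scene stay as the last step left them, time stands still between calls to the robot, and variables do not carry over. Pictures are saved under pics/ and viewed, and the job is handed in when it is done.

Besides the shell and the picture viewer there is one more tool, called as a command line: name --argument value ..., lists and objects as JSON in quotes. arm_command: Moves the arm, as the interface text tells. Shift numbers are shares of 1000 mm and turn numbers shares of 45 degrees, none past 1 either way. Its arguments: {"type":"object","properties":{"deltas":{"type":"array","items":{"type":"object","properties":{"dx":{"type":"number","minimum":-1,"maximum":1},"dy":{"type":"number","minimum":-1,"maximum":1},"dz":{"type":"number","minimum":-1,"maximum":1},"wx":{"type":"number","minimum":-1,"maximum":1},"wy":{"type":"number","minimum":-1,"maximum":1},"wz":{"type":"number","minimum":-1,"maximum":1}}}},"claw":{"type":"number"},"grip_force":{"type":"number"}},"required":["deltas"]}

```bash
mkdir -p pics; ls; python3 - <<'E'
from plant import r
import cv2
print(r.get_state())
for n in("scene","top"):
    im=r.snapshot(n); cv2.imwrite(f"pics/{n}0.png",im[:,:,::-1]); print(n,r.get_calibration(n))
E
```

```text
pics
{'clock': 0.0, 'q': array([-1.10415545,  0.68995569, -0.19454601,  1.56634216,  0.15730259,
        0.9024756 , -0.21509113]), 'qd': array([ 1.32623490e-03, -8.02669997e-05, -7.53692027e-04,  5.06190474e-05,
       -5.67602550e-04, -2.80433524e-04, -4.53101332e-04]), 'joint_torque': array([-2.28350341e-04, -5.27565265e+01, -1.26691606e+00, -1.53435838e+01,
       -5.25682827e-02,  6.32223731e-03,  1.69573773e-04]), 'tool_pos': array([0.26203153, 0.56705852, 0.40392873]), 'eef_rot': array([ 0.69124478, -0.15189621,  0.15170231, -0.68999609]), 'contact_force': array([ 1.06330007,  0.18261943, -0.193206  ]), 'moment': array([ 0.01457616, -0.04742813,  0.04771267]), 'opening': 1.000000129753916}
scene {'vertical_fov': 42.76032751016211, 'cx': 282.2216388756226, 'cy': 211.51828064612295, 'R': array([[ 6.47530351e-02,  9.97901305e-01, -1.70515328e-04],
       [ 7.59128534e-01, -4.93701652e-02, -6.49065833e-01],
       [-6.47712061e-01,  4.18995396e-02, -7.60732223e-01]]), 't': array([-0.04806175, -0.35440825,  1.73906411])}
top {'vertical_fov': 46.29226298834507, 'cx': 269.87026772991055, 'cy': 212.9595941540456, 'R': array([[-0.02386564, -0.99970562, -0.00437064],
       [-0.99728928,  0.02411188, -0.06951766],
       [ 0.06960257,  0.0026997 , -0.99757115]]), 't': array([0.0294346 , 0.5462501 , 1.51254477])}
```

View pics/scene0.png

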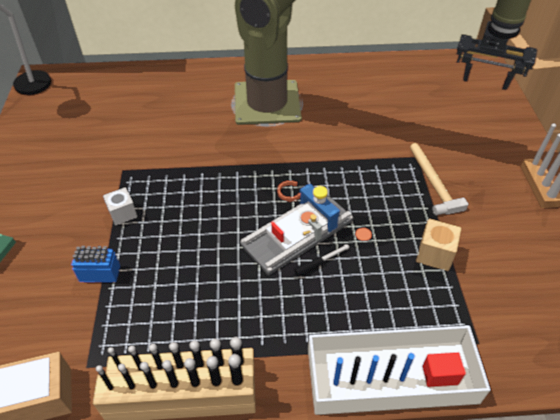

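View pics/top0.png

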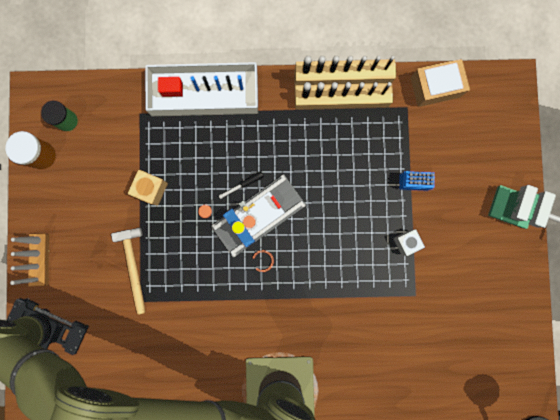

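The scene view shows the yellow cap at about (320,192) and the red plate at about (279,230). In the top view the cap is at (238,228) and the plate at (276,202). The push direction is therefore about +y with some −x, and the cuff lies near (262,261) in the top view. Next I'll measure these points.

```bash
cat > h.py <<'E'
import numpy as np, cv2
from plant import r
def cam(n):
    c=r.get_calibration(n); f=210/np.tan(np.radians(c["vertical_fov"])/2)
    return f,c["cx"],c["cy"],np.array(c["R"]),np.array(c["t"])
def ray(n,u,v):
    f,cx,cy,R,t=cam(n); return -R.T@t, R.T@np.array([(u-cx)/f,(v-cy)/f,1])
def onz(n,u,v,z):
    o,d=ray(n,u,v); return o+d*(z-o[2])/d[2]
def proj(n,X):
    f,cx,cy,R,t=cam(n); p=R@np.array(X)+t; return p[:2]/p[2]*f+[cx,cy]
def tri(a,b):
    (o1,d1),(o2,d2)=ray(*a),ray(*b)
    s=np.linalg.lstsq(np.c_[d1,-d2],o2-o1,rcond=None)[0]
    p,q=o1+s[0]*d1,o2+s[1]*d2; return (p+q)/2,np.linalg.norm(p-q)
def blobs(im,lo,hi,roi,mina=8):
    h=cv2.cvtColor(im,cv2.COLOR_RGB2HSV); m=cv2.inRange(h,lo,hi)
    k=np.zeros_like(m);x0,y0,x1,y1=roi;k[y0:y1,x0:x1]=m[y0:y1,x0:x1]
    n,l,s,c=cv2.connectedComponentsWithStats(k)
    return [(s[i].tolist(),c[i].round(2).tolist(),cv2.minAreaRect(np.argwhere(l==i)[:,::-1].astype(np.float32))) for i in range(1,n) if s[i][4]>=mina]
E
cat > m.py <<'E'
from h import *
R={"scene":(230,160,400,290),"top":(190,160,320,280)}
for n in R:
    im=cv2.imread(f"pics/{n}0.png")[:,:,::-1].copy()
    x0,y0,x1,y1=R[n]
    cv2.imwrite(f"pics/{n}_crop.png",cv2.resize(im[y0:y1,x0:x1,::-1],None,fx=4.5,fy=4.5,interpolation=cv2.INTER_CUBIC))
    for nm,lo,hi in (("yel",(24,150,120),(34,255,255)),("red",(0,200,80),(4,255,255)),("red2",(175,180,80),(180,255,255)),("cop",(5,100,120),(14,230,255)),("blue",(100,150,50),(125,255,255))):
        for b in blobs(im,lo,hi,R[n]): print(n,nm,b)
E
python3 m.py
```

```text
scene yel ([314, 187, 13, 11, 117], [320.18, 191.97], ((320.0, 192.0), (10.0, 12.0), 90.0))
scene red ([273, 225, 10, 16, 65], [277.46, 233.49], ((277.2500305175781, 232.75001525878906), (16.970561981201172, 4.949747085571289), 45.0))
scene cop ([230, 160, 97, 5, 256], [265.1, 161.12], ((278.0, 162.0), (4.0, 96.0), 90.0))
scene cop ([277, 181, 23, 20, 182], [287.4, 190.59], ((288.0, 190.5), (19.0, 22.0), 90.0))
scene cop ([301, 212, 12, 11, 84], [305.82, 216.4], ((305.9000244140625, 216.20001220703125), (8.9442720413208, 11.180339813232422), 26.56505012512207))
scene cop ([355, 228, 17, 13, 176], [363.2, 233.88], ((363.0, 234.0), (12.0, 16.0), 90.0))
scene blue ([300, 184, 39, 47, 497], [320.67, 206.31], ((319.00799560546875, 205.95599365234375), (50.90385437011719, 20.71380043029785), 43.99491500854492))
top yel ([244, 207, 4, 3, 10], [245.5, 208.0], ((245.5, 208.0), (2.0, 3.0), 90.0))
top yel ([232, 222, 12, 11, 111], [237.59, 227.12], ((237.5, 227.0), (10.0, 11.0), 90.0))
top red ([272, 197, 8, 11, 23], [275.22, 201.91], ((275.4200134277344, 202.0600128173828), (12.20000171661377, 1.8000000715255737), 53.13010025024414))
top cop ([198, 205, 14, 13, 140], [204.6, 211.09], ((204.5, 211.0), (12.0, 13.0), 90.0))
top cop ([243, 216, 12, 12, 111], [248.76, 221.41], ((248.7500457763672, 221.2500457763672), (11.31370735168457, 10.60660171508789), 45.0))
top cop ([253, 250, 21, 22, 107], [264.5, 260.51], ((263.623046875, 260.28460693359375), (21.400211334228516, 19.295272827148438), 74.74488067626953))
top blue ([223, 209, 16, 16, 135], [230.33, 216.41], ((230.10293579101562, 216.83824157714844), (13.54838752746582, 11.3189058303833), 59.03623962402344))
top blue ([238, 229, 16, 18, 141], [245.76, 238.02], ((245.66001892089844, 237.8800048828125), (15.0, 10.0), 53.13010025024414))
```

View pics/scene_crop.png

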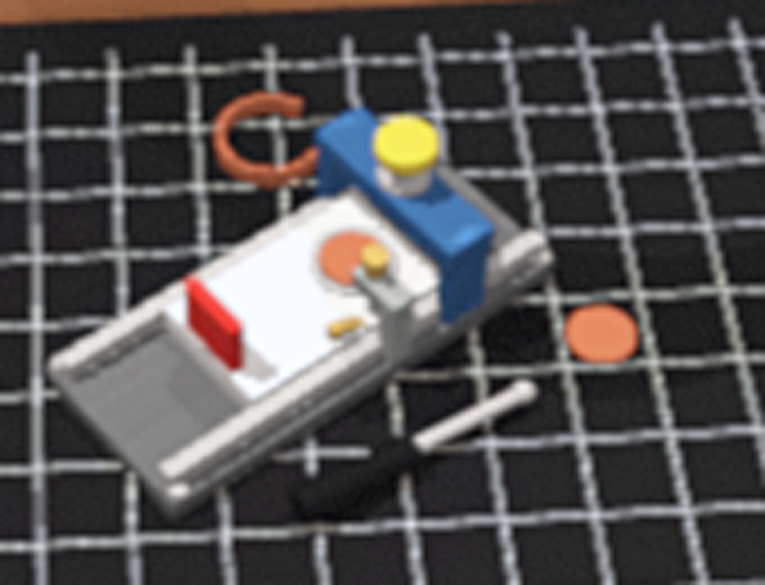

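View pics/top_crop.png

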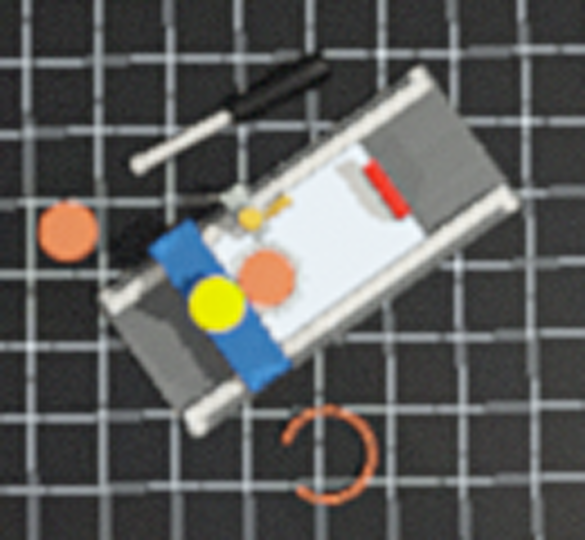

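```bash
python3 - <<'E'
from h import *
np.set_printoptions(precision=4,suppress=True)
print("cap tri",tri(("scene",320.2,192),("top",237.6,227.1)))
c=onz("top",237.6,227.1,.113); print("cap top",c, "scene",onz("scene",320.2,191.5,.112))
b=onz("top",248.76,221.41,.038);print("blank",b)
p=onz("top",275.9,202,.073);print("plate top",p)
q=onz("top",245.5,208,.0845);print("knob",q)
# yaw estimates
for a,bb in ((c,p),(c,b),(b,p)):
    d=a-bb; print("yaw",np.arctan2(-d[0],d[1]),np.linalg.norm(d[:2]))
print("cuff",onz("top",263,260.5,.014),"spare",onz("top",204.6,211.1,.005))
E
```

```text
cap tri (array([0.5013, 0.1111, 0.1069]), np.float64(0.0011419786929592348))
cap top [0.5011 0.1113 0.113 ] scene [0.5043 0.11   0.112 ]
blank [0.521  0.0818 0.038 ]
plate top [ 0.5757 -0.0028  0.073 ]
knob [0.5588 0.0886 0.0845]
yaw 0.5788877396933819 0.13627080617318785
yaw 0.592979958968986 0.03555391850574363
yaw 0.57391344639408 0.1007216640522117
cuff [0.3996 0.0412 0.014 ] spare [0.5586 0.2217 0.005 ]
```

```bash
cat > go.py <<'E'
from h import *
from scipy.spatial.transform import Rotation as Ro
np.set_printoptions(precision=4,suppress=True)
YAW=0.578; D=np.array([-np.sin(YAW),np.cos(YAW),0]); X=np.array([np.cos(YAW),np.sin(YAW),0])
CAP=np.array([.502,.1108,.113]); J=CAP-.07*D; J[2]=0
def jig(x,y,z): return J+x*X+y*D+np.array([0,0,z])
def go(tip,sgn=None):
    s=r.get_state(); R=Ro.from_quat(s["eef_rot"]); M=R.as_matrix()
    best=None
    for sg in (1,-1):
        zt=sg*X; yt=np.array([0,0,-1.]); T=Ro.from_matrix(np.c_[np.cross(yt,zt),yt,zt])
        w=(R.inv()*T).as_rotvec(degrees=True)
        if best is None or np.linalg.norm(w)<np.linalg.norm(best): best=w
    tcp=np.array(tip)+[0,0,.166]
    print("clock",s["clock"],"tip",s["tool_pos"]+.166*M[:,1],"tcp->",tcp,"F",s["contact_force"],"open",s["opening"])
    tj=s["tool_pos"]+.166*M[:,1]-J; print("tip jig",tj@X,tj@D,tj[2]); print("tool axes cols\n",M)
    print("shift/1000",M.T@(tcp-s["tool_pos"]),"turn/45",best/45,"|turn|",np.linalg.norm(best))
E
python3 -c "
from go import *
print(jig(0,-70e-3,.055)); go(jig(0,-.12,.20))"
```

```text
[ 0.5785 -0.0065  0.055 ]
clock 0.1 tip [0.2619 0.5668 0.238 ] tcp-> [ 0.6058 -0.0483  0.366 ] F [ 0.1974 -0.4607 -0.1953] open 0.9970981054744844
tip jig 0.04809657862965033 0.5831179632108906 0.23799385213730478
tool axes cols
 [[ 0.9078 -0.0006  0.4194]
 [-0.4194 -0.0015  0.9078]
 [ 0.0001 -1.     -0.0016]]
shift/1000 [ 0.5702  0.0387 -0.4145] turn/45 [0.002  0.7131 0.0007] |turn| 32.088659300905725
```

arm_command --deltas '[{"dx":0.04,"dy":0.003,"dz":-0.029,"wy":0.05},{"dx":0.078,"dy":0.006,"dz":-0.057,"wy":0.1},{"dx":0.117,"dy":0.009,"dz":-0.085,"wy":0.16},{"dx":0.156,"dy":0.012,"dz":-0.113,"wy":0.22},{"dx":0.19,"dy":0.015,"dz":-0.138,"wy":0.28}]' --claw -1 --grip_force 20

```text
invalid input at $.deltas[0]: expected keys dx, dy, dz, wx, wy, wz
```

```bash
python3 -c "
from go import *
go(jig(0,-.12,.20))"
```

```text
clock 0.1 tip [0.2619 0.5668 0.238 ] tcp-> [ 0.6058 -0.0483  0.366 ] F [ 0.1974 -0.4607 -0.1953] open 0.9970981054744844
tip jig 0.04809657862965033 0.5831179632108906 0.23799385213730478
tool axes cols
 [[ 0.9078 -0.0006  0.4194]
 [-0.4194 -0.0015  0.9078]
 [ 0.0001 -1.     -0.0016]]
shift/1000 [ 0.5702  0.0387 -0.4145] turn/45 [0.002  0.7131 0.0007] |turn| 32.088659300905725
```

arm_command --deltas '[{"dx":0.04,"dy":0.003,"dz":-0.029,"wx":0,"wy":0.05,"wz":0},{"dx":0.078,"dy":0.006,"dz":-0.057,"wx":0,"wy":0.1,"wz":0},{"dx":0.117,"dy":0.009,"dz":-0.085,"wx":0,"wy":0.16,"wz":0},{"dx":0.156,"dy":0.012,"dz":-0.113,"wx":0,"wy":0.22,"wz":0},{"dx":0.19,"dy":0.015,"dz":-0.138,"wx":0,"wy":0.28,"wz":0}]' --claw -1 --grip_force 20

```text
clock: 0.6
tool_pos: [0.3777, 0.3599, 0.3894]
eef_rot: [0.67, -0.228, 0.228, -0.669]
contact_force: [1.0, 0.1, 0.0]
opening: 0.57
```

```bash
python3 -c "
from go import *
go(jig(0,-.12,.20))"
```

```text
clock 0.6 tip [0.3777 0.3598 0.2234] tcp-> [ 0.6058 -0.0483  0.366 ] F [0.9524 0.056  0.0113] open 0.5701958843339308
tip jig 0.031889315781746884 0.346432511487098 0.22339940811162762
tool axes cols
 [[ 0.7926 -0.      0.6097]
 [-0.6097 -0.0012  0.7926]
 [ 0.0007 -1.     -0.001 ]]
shift/1000 [ 0.4297  0.0239 -0.1845] turn/45 [0.0011 0.4293 0.0011] |turn| 19.316529588203508
```

arm_command --deltas '[{"dx":0.044,"dy":0.003,"dz":-0.019,"wx":0,"wy":0.06,"wz":0},{"dx":0.088,"dy":0.006,"dz":-0.038,"wx":0,"wy":0.12,"wz":0},{"dx":0.132,"dy":0.009,"dz":-0.057,"wx":0,"wy":0.18,"wz":0},{"dx":0.176,"dy":0.012,"dz":-0.076,"wx":0,"wy":0.24,"wz":0},{"dx":0.22,"dy":0.014,"dz":-0.095,"wx":0,"wy":0.3,"wz":0}]'

```text
clock: 1.1
tool_pos: [0.4943, 0.1515, 0.3754]
eef_rot: [0.638, -0.305, 0.304, -0.638]
contact_force: [1.1, 1.3, -0.4]
opening: 0.117
```

```bash
python3 -c "
from go import *
go(jig(0,-.12,.14))"
```

```text
clock 1.1 tip [0.4942 0.1515 0.2094] tcp-> [ 0.6058 -0.0483  0.306 ] F [ 1.1069  1.2974 -0.359 ] open 0.11669581425041153
tip jig 0.015752339086879265 0.10834008796824865 0.2093622296903071
tool axes cols
 [[ 0.6294 -0.0006  0.7771]
 [-0.7771 -0.0001  0.6294]
 [-0.0003 -1.     -0.0005]]
shift/1000 [ 0.2255  0.0693 -0.0392] turn/45 [ 0.0007  0.1309 -0.0004] |turn| 5.890119108252784
```

arm_command --deltas '[{"dx":0.045,"dy":0.004,"dz":-0.008,"wx":0,"wy":0.03,"wz":0},{"dx":0.09,"dy":0.008,"dz":-0.016,"wx":0,"wy":0.06,"wz":0},{"dx":0.135,"dy":0.02,"dz":-0.024,"wx":0,"wy":0.09,"wz":0},{"dx":0.18,"dy":0.04,"dz":-0.032,"wx":0,"wy":0.12,"wz":0},{"dx":0.225,"dy":0.069,"dz":-0.039,"wx":0,"wy":0.13,"wz":0}]'

```text
clock: 1.6
tool_pos: [0.6049, -0.0453, 0.3088]
eef_rot: [-0.622, 0.336, -0.337, 0.622]
contact_force: [1.3, 1.1, -0.0]
opening: 0.006
```

```bash
python3 -c "
from go import *
go(jig(0,-.12,.052))
im=r.snapshot('scene'); cv2.imwrite('pics/s1.png',cv2.resize(im[100:300,180:400,::-1],None,fx=3,fy=3,interpolation=cv2.INTER_CUBIC))"
```

```text
clock 1.6 tip [ 0.6052 -0.0453  0.1428] tcp-> [ 0.6058 -0.0483  0.218 ] F [ 1.3342  1.0765 -0.0212] open 0.005964291392634513
tip jig 0.0011701070546280268 -0.11716567172615783 0.14282843102533394
tool axes cols
 [[ 0.5469  0.0023  0.8372]
 [-0.8372 -0.0003  0.5469]
 [ 0.0015 -1.      0.0018]]
shift/1000 [ 0.0029  0.0908 -0.001 ] turn/45 [-0.0022  0.0008  0.002 ] |turn| 0.13913663395686823
```

View pics/s1.png

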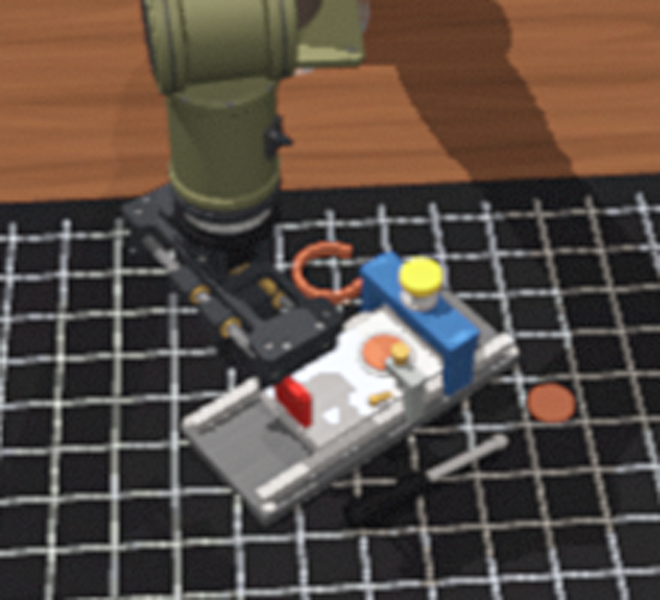

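The gripper is shut above the near end of the jig, with the long body side across it, and the plate is clear at about (295,400) in this enlarged crop. Lowering now.

arm_command --deltas '[{"dx":0.002,"dy":0.03,"dz":-0.001,"wx":0,"wy":0,"wz":0},{"dx":0.003,"dy":0.06,"dz":-0.001,"wx":0,"wy":0,"wz":0},{"dx":0.003,"dy":0.088,"dz":-0.001,"wx":0,"wy":0,"wz":0},{"dx":0.003,"dy":0.088,"dz":-0.001,"wx":0,"wy":0,"wz":0},{"dx":0.003,"dy":0.088,"dz":-0.001,"wx":0,"wy":0,"wz":0}]'

```text
clock: 2.15
tool_pos: [0.6045, -0.0458, 0.2209]
eef_rot: [0.622, -0.336, 0.336, -0.622]
contact_force: [0.3, 0.0, -0.2]
opening: 0.008
```

```bash
python3 -c "
from go import *
go(jig(0,-.079,.052))
s=r.snapshot('scene'); im=r.snapshot('top'); cv2.imwrite('pics/t2.png',np.hstack([cv2.resize(im[130:290,180:320,::-1],(420,480),interpolation=cv2.INTER_CUBIC),cv2.resize(s[130:290,230:355,::-1],(375,480),interpolation=cv2.INTER_CUBIC)]))"
```

```text
clock 2.15 tip [ 0.6043 -0.0457  0.0549] tcp-> [ 0.5834 -0.014   0.218 ] F [ 0.2796  0.008  -0.2279] open 0.007849945739258709
tip jig 0.00016793645768113346 -0.11698980708391987 0.05485285515753033
tool axes cols
 [[ 0.5485 -0.001   0.8361]
 [-0.8361  0.0002  0.5485]
 [-0.0007 -1.     -0.0007]]
shift/1000 [-0.0381  0.0029 -0.0002] turn/45 [ 0.0009  0.0033 -0.0009] |turn| 0.16075571579444056
```

View pics/t2.png

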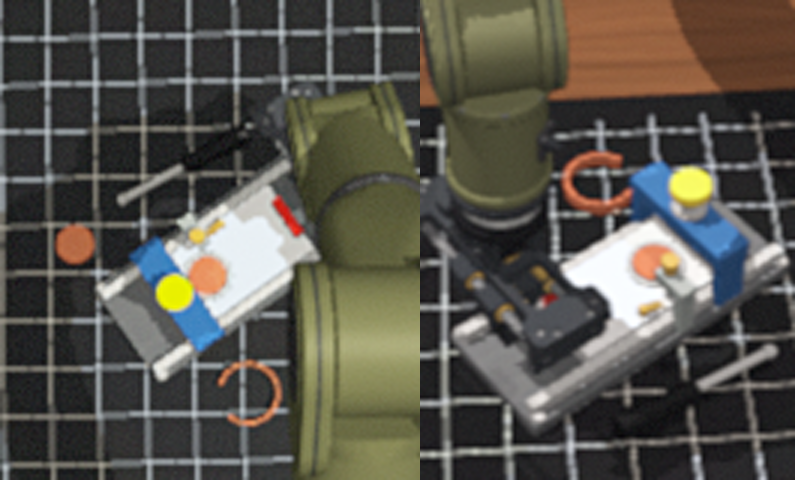

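arm_command --deltas '[{"dx":-0.01,"dy":0.002,"dz":0,"wx":0,"wy":0,"wz":0},{"dx":-0.02,"dy":0.002,"dz":0,"wx":0,"wy":0,"wz":0},{"dx":-0.03,"dy":0.002,"dz":0,"wx":0,"wy":0,"wz":0},{"dx":-0.035,"dy":0.002,"dz":0,"wx":0,"wy":0,"wz":0},{"dx":-0.035,"dy":0.002,"dz":0,"wx":0,"wy":0,"wz":0}]'

```text
clock: 2.75
tool_pos: [0.585, -0.0156, 0.2191]
eef_rot: [-0.622, 0.336, -0.335, 0.623]
contact_force: [1.0, -0.9, -0.1]
opening: 0.006
```

```bash
python3 -c "
from go import *
go(jig(0,-.079,.052))
go(jig(0,-.025,.052))
"
```

```text
clock 2.75 tip [ 0.585  -0.0156  0.0531] tcp-> [ 0.5834 -0.014   0.218 ] F [ 0.9736 -0.8917 -0.0589] open 0.005898653702090612
tip jig 0.0004649190702244729 -0.08121105847544921 0.05312498766669477
tool axes cols
 [[ 0.5498 -0.0001  0.8353]
 [-0.8353  0.0002  0.5498]
 [-0.0003 -1.      0.0001]]
shift/1000 [-0.0023  0.0011 -0.0004] turn/45 [-0.0001  0.0052 -0.0003] |turn| 0.23655571877540113
clock 2.75 tip [ 0.585  -0.0156  0.0531] tcp-> [0.5539 0.0312 0.218 ] F [ 0.9736 -0.8917 -0.0589] open 0.005898653702090612
tip jig 0.0004649190702244729 -0.08121105847544921 0.05312498766669477
tool axes cols
 [[ 0.5498 -0.0001  0.8353]
 [-0.8353  0.0002  0.5498]
 [-0.0003 -1.      0.0001]]
shift/1000 [-0.0563  0.0011 -0.0002] turn/45 [-0.0001  0.0052 -0.0003] |turn| 0.23655571877540113
```

arm_command --deltas '[{"dx":-0.006,"dy":0.001,"dz":0,"wx":0,"wy":0,"wz":0},{"dx":-0.012,"dy":0.001,"dz":0,"wx":0,"wy":0,"wz":0},{"dx":-0.018,"dy":0.001,"dz":0,"wx":0,"wy":0,"wz":0},{"dx":-0.024,"dy":0.001,"dz":0,"wx":0,"wy":0,"wz":0},{"dx":-0.03,"dy":0.001,"dz":0,"wx":0,"wy":0,"wz":0}]'

```text
clock: 3.25
tool_pos: [0.5708, 0.0044, 0.2184]
eef_rot: [0.622, -0.334, 0.34, -0.621]
contact_force: [6.9, -10.5, -1.1]
opening: 0.001
```

```bash
python3 -c "
from go import *
go(jig(0,-.025,.052))
s=r.snapshot('scene'); im=r.snapshot('top'); cv2.imwrite('pics/t3.png',np.hstack([cv2.resize(im[130:290,180:320,::-1],(420,480),interpolation=cv2.INTER_CUBIC),cv2.resize(s[130:290,230:355,::-1],(375,480),interpolation=cv2.INTER_CUBIC)]))"
```

```text
clock 3.25 tip [0.5718 0.0035 0.0524] tcp-> [0.5539 0.0312 0.218 ] F [  6.907  -10.4707  -1.0721] open 0.0014315122347325032
tip jig -0.000131742128650205 -0.057988635586486724 0.0524038565247483
tool axes cols
 [[ 0.5451  0.006   0.8384]
 [-0.8384 -0.0054  0.5451]
 [ 0.0078 -1.      0.002 ]]
shift/1000 [-0.0317  0.0002  0.0004] turn/45 [-0.0026 -0.0019  0.0099] |turn| 0.47032319367597675
```

View pics/t3.png

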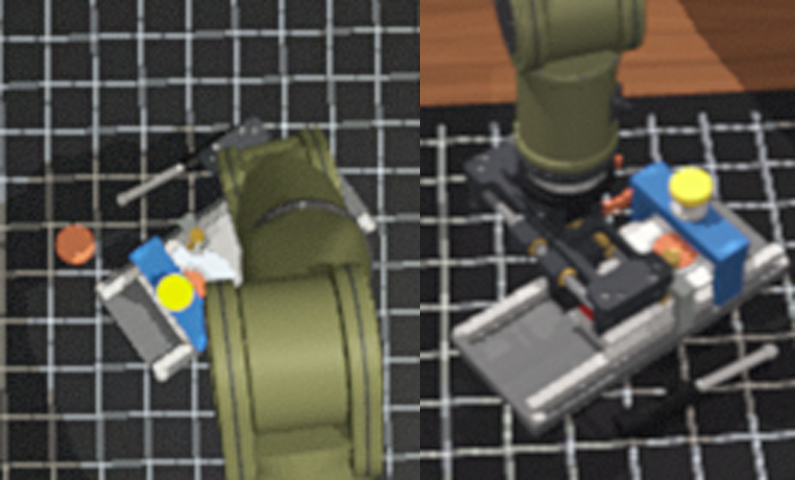

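arm_command --deltas '[{"dx":-0.008,"dy":0,"dz":0,"wx":0,"wy":0,"wz":0},{"dx":-0.016,"dy":0,"dz":0,"wx":0,"wy":0,"wz":0},{"dx":-0.024,"dy":0,"dz":0,"wx":0,"wy":0,"wz":0},{"dx":-0.031,"dy":0,"dz":0,"wx":0,"wy":0,"wz":0},{"dx":-0.031,"dy":0,"dz":0,"wx":0,"wy":0,"wz":0}]'

```text
clock: 3.85
tool_pos: [0.5523, 0.0323, 0.2182]
eef_rot: [0.623, -0.336, 0.338, -0.621]
contact_force: [1.9, -7.2, 2.0]
opening: 0.006
```

```bash
python3 -c "
from go import *
go(jig(0,-.025,.052))
s=r.snapshot('scene'); im=r.snapshot('top'); cv2.imwrite('pics/t4.png',np.hstack([cv2.resize(im[130:290,180:320,::-1],(420,480),interpolation=cv2.INTER_CUBIC),cv2.resize(s[130:290,230:355,::-1],(375,480),interpolation=cv2.INTER_CUBIC)]))"
```

```text
clock 3.85 tip [0.5526 0.0317 0.0522] tcp-> [0.5539 0.0312 0.218 ] F [ 1.8746 -7.157   2.0034] open 0.0056419936526015645
tip jig -0.0008433950935479666 -0.023878297350237304 0.05223660717166567
tool axes cols
 [[ 0.5467  0.0016  0.8373]
 [-0.8373 -0.0035  0.5467]
 [ 0.0038 -1.     -0.0006]]
shift/1000 [0.0017 0.0002 0.0008] turn/45 [0.0007 0.0006 0.0048] |turn| 0.2197691920356191
```

View pics/t4.png

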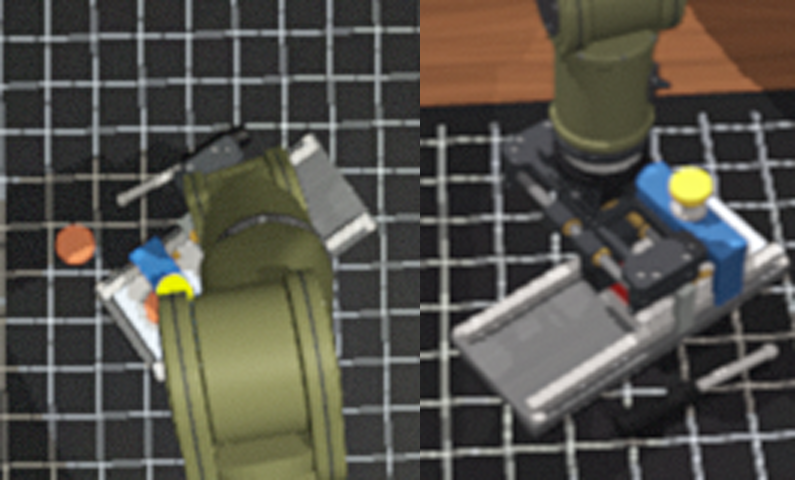

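The disc has gone beyond the bridge at about (153,308), and the tip position gives about 0.055 m of travel. The force of 7.3 N matches the spring there. Letting go by retreating.

arm_command --deltas '[{"dx":0.03,"dy":0,"dz":0,"wx":0,"wy":0,"wz":0},{"dx":0.07,"dy":0,"dz":0,"wx":0,"wy":0,"wz":0},{"dx":0.1,"dy":0,"dz":0,"wx":0,"wy":0,"wz":0},{"dx":0.11,"dy":0,"dz":0,"wx":0,"wy":0,"wz":0},{"dx":0.11,"dy":-0.02,"dz":0,"wx":0,"wy":0,"wz":0}]'

```text
clock: 4.45
tool_pos: [0.6113, -0.0591, 0.2356]
eef_rot: [0.623, -0.338, 0.335, -0.621]
contact_force: [-0.9, -0.4, -0.2]
opening: 0.006
```

arm_command --deltas '[{"dx":0.01,"dy":-0.04,"dz":0,"wx":0,"wy":0,"wz":0},{"dx":0.01,"dy":-0.08,"dz":0,"wx":0,"wy":0,"wz":0},{"dx":0.01,"dy":-0.12,"dz":0,"wx":0,"wy":0,"wz":0},{"dx":0.01,"dy":-0.15,"dz":0,"wx":0,"wy":0,"wz":0},{"dx":0.01,"dy":-0.15,"dz":0,"wx":0,"wy":0,"wz":0}]'

```text
clock: 4.95
tool_pos: [0.6185, -0.0644, 0.3921]
eef_rot: [-0.621, 0.333, -0.338, 0.624]
contact_force: [1.0, -0.1, 0.0]
opening: 0.006
```

```bash
python3 -c "
from go import *
go(jig(0,.07,.18))
s=r.snapshot('scene'); im=r.snapshot('top'); cv2.imwrite('pics/t5.png',np.hstack([cv2.resize(im[130:290,180:320,::-1],(420,480),interpolation=cv2.INTER_CUBIC),cv2.resize(s[130:290,230:355,::-1],(375,480),interpolation=cv2.INTER_CUBIC)]))
cv2.imwrite('pics/top5.png',im[:,:,::-1]);cv2.imwrite('pics/sc5.png',s[:,:,::-1])
for b in blobs(s,(0,200,80),(4,255,255),(230,160,400,290)): print(b)
for m in (0,.035): print(m,proj('scene',jig(0,-.065+m,.073)),proj('top',jig(0,-.065+m,.073)))
"
```

```text
clock 4.95 tip [ 0.6198 -0.0643  0.2262] tcp-> [0.502  0.1108 0.346 ] F [ 0.9837 -0.1261  0.0362] open 0.006330833809826506
tip jig 0.0030350220033657136 -0.14098650646328237 0.22615117434398077
tool axes cols
 [[ 0.5495  0.0078  0.8355]
 [-0.8355  0.0011  0.5495]
 [ 0.0033 -1.      0.0071]]
shift/1000 [-0.2106  0.0454 -0.0014] turn/45 [-0.0091  0.0047  0.0042] |turn| 0.4982737521159391
([284, 219, 10, 16, 76], [288.5, 225.76], ((288.77587890625, 225.81033325195312), (16.526050567626953, 6.062320709228516), 48.36646270751953))
0 [276.877  226.0061] [275.7276 201.9795]
0.035 [288.2808 219.3903] [266.1473 208.5411]
```

View pics/t5.png

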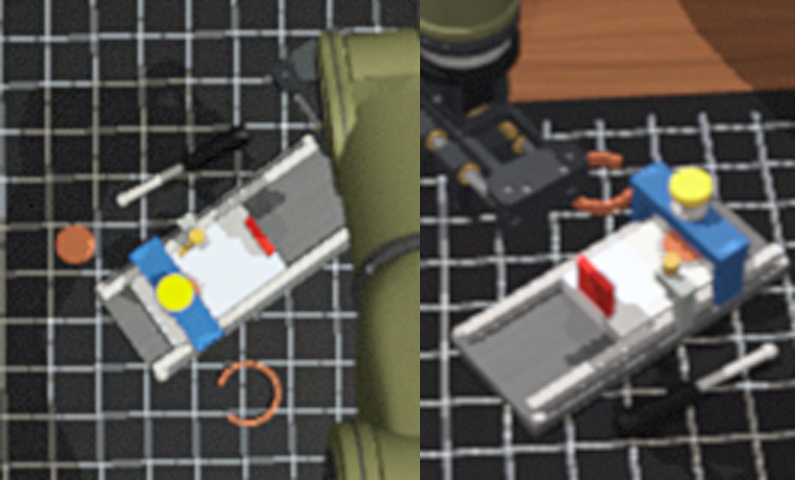

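The carriage is caught. The plate blob in the scene view moved by (11.0,−7.7) px against (11.4,−6.6) predicted for 0.035, and the disc is under the bridge. Moving above the cap.

arm_command --deltas '[{"dx":-0.042,"dy":0,"dz":0,"wx":-0.002,"wy":0,"wz":0},{"dx":-0.085,"dy":0,"dz":0,"wx":-0.004,"wy":0,"wz":0},{"dx":-0.13,"dy":0.01,"dz":0,"wx":-0.006,"wy":0.002,"wz":0.002},{"dx":-0.17,"dy":0.02,"dz":-0.001,"wx":-0.008,"wy":0.004,"wz":0.004},{"dx":-0.21,"dy":0.04,"dz":-0.001,"wx":-0.009,"wy":0.005,"wz":0.004}]'

```text
clock: 5.55
tool_pos: [0.4999, 0.1106, 0.3468]
eef_rot: [0.623, -0.34, 0.334, -0.62]
contact_force: [1.1, 1.0, -0.6]
opening: 0.004
```

arm_command --deltas '[{"dx":0,"dy":0,"dz":0,"wx":0,"wy":0,"wz":0},{"dx":0,"dy":0.01,"dz":0,"wx":0,"wy":0,"wz":0},{"dx":0,"dy":0.02,"dz":0,"wx":0,"wy":0,"wz":0},{"dx":0,"dy":0.03,"dz":0,"wx":0,"wy":0,"wz":0},{"dx":0,"dy":0.03,"dz":0,"wx":0,"wy":0,"wz":0}]'

```text
clock: 6.05
tool_pos: [0.5014, 0.1077, 0.3161]
eef_rot: [0.624, -0.341, 0.335, -0.619]
contact_force: [-0.2, -0.1, 0.5]
opening: 0.003
```

```bash
python3 -c "
from go import *
go(jig(0,.07,.118))
s=r.snapshot('scene'); cv2.imwrite('pics/t6.png',cv2.resize(s[130:290,230:390,::-1],(600,600),interpolation=cv2.INTER_CUBIC))"
```

```text
clock 6.05 tip [0.4997 0.1073 0.1502] tcp-> [0.502  0.1108 0.284 ] F [-0.1509 -0.0531  0.4703] open 0.0028605670224547326
tip jig -0.0038324775155889976 0.06835956036355126 0.150156957278451
tool axes cols
 [[ 0.5433 -0.0104  0.8395]
 [-0.8395 -0.0025  0.5433]
 [-0.0036 -0.9999 -0.0101]]
shift/1000 [-0.0021  0.0321  0.0025] turn/45 [ 0.0128 -0.0046 -0.0046] |turn| 0.6451966866050356
```

View pics/t6.png

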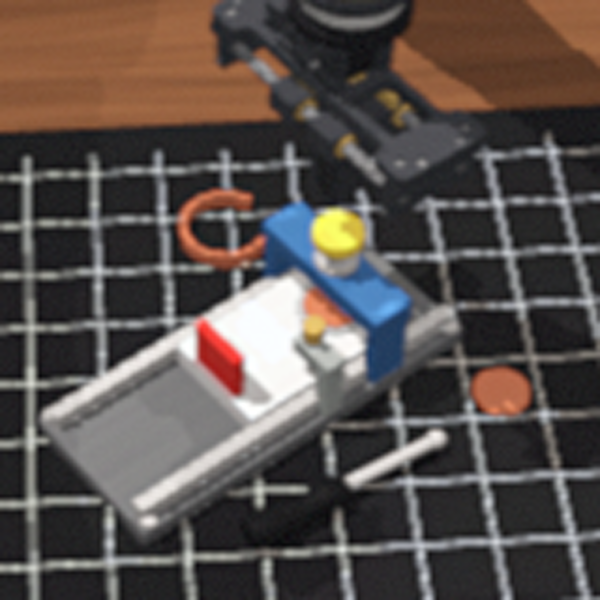

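arm_command --deltas '[{"dx":-0.001,"dy":0.005,"dz":0.002,"wx":0.012,"wy":-0.004,"wz":-0.004},{"dx":-0.002,"dy":0.012,"dz":0.003,"wx":0.012,"wy":-0.004,"wz":-0.004},{"dx":-0.002,"dy":0.02,"dz":0.003,"wx":0.012,"wy":-0.004,"wz":-0.004},{"dx":-0.002,"dy":0.028,"dz":0.003,"wx":0.012,"wy":-0.004,"wz":-0.004},{"dx":-0.002,"dy":0.028,"dz":0.003,"wx":0.012,"wy":-0.004,"wz":-0.004}]'

```text
clock: 6.6
tool_pos: [0.5023, 0.1122, 0.2886]
eef_rot: [-0.622, 0.336, -0.336, 0.622]
contact_force: [-0.4, -0.1, 0.6]
opening: 0.004
```

```bash
python3 -c "
from go import *
go(jig(0,.07,.113))"
```

```text
clock 6.6 tip [0.5022 0.1123 0.1226] tcp-> [0.502  0.1108 0.279 ] F [-0.3598 -0.0621  0.6057] open 0.004397226017029393
tip jig 0.000988524124841423 0.07112174501006532 0.12263151523313054
tool axes cols
 [[ 0.5479 -0.0003  0.8366]
 [-0.8366  0.0006  0.5479]
 [-0.0007 -1.      0.0001]]
shift/1000 [ 0.001   0.0096 -0.001 ] turn/45 [-0.0001  0.0023 -0.0009] |turn| 0.11215761461895377
```

arm_command --deltas '[{"dx":0.001,"dy":0.004,"dz":-0.001,"wx":0,"wy":0,"wz":0},{"dx":0.001,"dy":0.008,"dz":-0.001,"wx":0,"wy":0,"wz":0},{"dx":0.001,"dy":0.012,"dz":-0.001,"wx":0,"wy":0,"wz":0},{"dx":0.001,"dy":0.016,"dz":-0.001,"wx":0,"wy":0,"wz":0},{"dx":0.001,"dy":0.016,"dz":-0.001,"wx":0,"wy":0,"wz":0}]'

```text
clock: 7.1
tool_pos: [0.5026, 0.1108, 0.2736]
eef_rot: [-0.621, 0.336, -0.337, 0.623]
contact_force: [0.6, -0.4, 3.5]
opening: 0.003
```

arm_command --deltas '[{"dx":0,"dy":0.001,"dz":0,"wx":0,"wy":0,"wz":0},{"dx":0,"dy":0.002,"dz":0,"wx":0,"wy":0,"wz":0},{"dx":0,"dy":0.003,"dz":0,"wx":0,"wy":0,"wz":0},{"dx":0,"dy":0.003,"dz":0,"wx":0,"wy":0,"wz":0},{"dx":0,"dy":0.003,"dz":0,"wx":0,"wy":0,"wz":0}]'

```text
clock: 7.6
tool_pos: [0.5025, 0.1108, 0.2709]
eef_rot: [-0.621, 0.336, -0.337, 0.623]
contact_force: [0.2, -1.6, 4.2]
opening: 0.005
```

```bash
python3 -c "
from go import *
go(jig(0,.07,.103))"
```

```text
clock 7.6 tip [0.5029 0.111  0.1049] tcp-> [0.502  0.1108 0.269 ] F [ 0.2308 -1.6483  4.249 ] open 0.0047098384786409785
tip jig 0.0008576381916136329 0.06965225577738372 0.10490392505697979
tool axes cols
 [[ 0.5476  0.0022  0.8367]
 [-0.8367  0.0012  0.5476]
 [ 0.0002 -1.      0.0025]]
shift/1000 [-0.0003  0.0019 -0.0004] turn/45 [-0.0032  0.0019  0.0002] |turn| 0.16743029008159005
```

arm_command --deltas '[{"dx":0,"dy":0.001,"dz":0,"wx":0,"wy":0,"wz":0},{"dx":0,"dy":0.002,"dz":0,"wx":0,"wy":0,"wz":0},{"dx":0,"dy":0.003,"dz":0,"wx":0,"wy":0,"wz":0},{"dx":0,"dy":0.003,"dz":0,"wx":0,"wy":0,"wz":0},{"dx":0,"dy":0.003,"dz":0,"wx":0,"wy":0,"wz":0}]'

```text
clock: 8.1
tool_pos: [0.5025, 0.1108, 0.2687]
eef_rot: [-0.621, 0.336, -0.337, 0.623]
contact_force: [-1.5, -1.9, 13.2]
opening: 0.006
```

13.2 N at 10.3 mm down means the punch has met the copper. One more millimetre of command to make the mark definite, then release.

arm_command --deltas '[{"dx":0,"dy":0.001,"dz":0,"wx":0,"wy":0,"wz":0},{"dx":0,"dy":0.001,"dz":0,"wx":0,"wy":0,"wz":0},{"dx":0,"dy":0.001,"dz":0,"wx":0,"wy":0,"wz":0},{"dx":0,"dy":0.001,"dz":0,"wx":0,"wy":0,"wz":0},{"dx":0,"dy":0.001,"dz":0,"wx":0,"wy":0,"wz":0}]'

```text
clock: 8.6
tool_pos: [0.5024, 0.1108, 0.2684]
eef_rot: [-0.621, 0.336, -0.337, 0.623]
contact_force: [-3.3, -1.9, 19.4]
opening: 0.007
```

arm_command --deltas '[{"dx":0,"dy":-0.006,"dz":0,"wx":0,"wy":0,"wz":0},{"dx":0,"dy":-0.014,"dz":0,"wx":0,"wy":0,"wz":0},{"dx":0,"dy":-0.03,"dz":0,"wx":0,"wy":0,"wz":0},{"dx":0,"dy":-0.06,"dz":0,"wx":0,"wy":0,"wz":0},{"dx":0,"dy":-0.1,"dz":0,"wx":0,"wy":0,"wz":0}]'

```text
clock: 9.1
tool_pos: [0.5015, 0.1111, 0.3665]
eef_rot: [0.622, -0.337, 0.335, -0.622]
contact_force: [1.4, -0.4, 0.3]
opening: 0.001
```

arm_command --deltas '[{"dx":0.04,"dy":-0.01,"dz":0,"wx":0,"wy":0,"wz":0},{"dx":0.08,"dy":-0.02,"dz":0,"wx":0,"wy":0,"wz":0},{"dx":0.12,"dy":-0.02,"dz":0,"wx":0,"wy":0,"wz":0},{"dx":0.16,"dy":-0.02,"dz":0,"wx":0,"wy":0,"wz":0},{"dx":0.18,"dy":-0.02,"dz":0,"wx":0,"wy":0,"wz":0}]'

```text
clock: 9.6
tool_pos: [0.602, -0.0436, 0.3866]
eef_rot: [-0.621, 0.337, -0.338, 0.622]
contact_force: [0.4, -0.2, 0.1]
opening: 0.005
```

```bash
python3 -c "
from go import *
go(jig(0,-.1,.2))
s=r.snapshot('scene'); im=r.snapshot('top'); cv2.imwrite('pics/t7.png',np.hstack([cv2.resize(im[130:290,180:320,::-1],(420,480),interpolation=cv2.INTER_CUBIC),cv2.resize(s[130:290,230:355,::-1],(375,480),interpolation=cv2.INTER_CUBIC)]))
for n,i in (('scene',s),('top',im)):
  roi=(230,170,400,290) if n=='scene' else (190,160,320,280)
  for nm,lo,hi in (('yel',(24,150,120),(34,255,255)),('red',(0,200,80),(4,255,255)),('cop',(5,100,120),(14,230,255))):
    for b in blobs(i,lo,hi,roi): print(n,nm,b[:2])
"
```

```text
clock 9.6 tip [ 0.6024 -0.0436  0.2206] tcp-> [ 0.5949 -0.0316  0.366 ] F [ 0.3803 -0.2469  0.1081] open 0.004504664862484116
tip jig -0.0002540072222808825 -0.11418561791925004 0.22064413816249512
tool axes cols
 [[ 0.5443  0.0027  0.8389]
 [-0.8389 -0.0001  0.5443]
 [ 0.0016 -1.      0.0022]]
shift/1000 [-0.014   0.0206  0.0005] turn/45 [-0.0028 -0.0032  0.002 ] |turn| 0.2116279006631287
scene yel ([314, 187, 13, 11, 114], [320.18, 192.24])
scene red ([284, 218, 10, 17, 78], [288.4, 225.59])
scene cop ([282, 193, 18, 8, 76], [290.88, 197.38])
scene cop ([311, 207, 12, 10, 56], [315.91, 212.12])
scene cop ([355, 227, 16, 14, 168], [362.8, 233.83])
top yel ([244, 207, 4, 3, 11], [245.36, 208.09])
top yel ([233, 222, 11, 11, 102], [237.86, 226.96])
top red ([263, 203, 8, 11, 22], [265.95, 208.18])
top cop ([199, 205, 13, 13, 137], [204.82, 211.0])
top cop ([253, 250, 21, 22, 107], [264.61, 260.38])
```

View pics/t7.png

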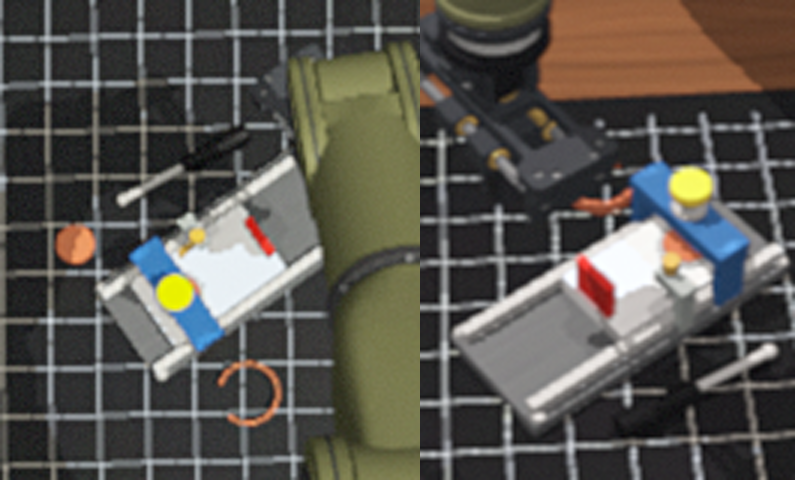

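The cap is back up, at (320.2,192.2) in the scene view as at the start. The plate has not moved from its caught place, the disc is under the bridge, and the bystanders are where they were. The robot touches nothing, so I'm handing in.

```bash
python3 -c "
from plant import r
print(r.finish_job())"
```

```text
the job is handed in; nothing more can be done
None
```

The copper disc is marked and the job is handed in, at about 9.7 s on the robot's clock.

- **Carriage:** With the shut fingers I pushed the red plate to about 0.055 m by fingertip position, at about 7 N, then let go. It came back by itself and was caught. The plate's image moved as predicted for 0.035 m: along the scene picture's columns it was 11.0 px against 11.4, and along its rows −7.7 px against −6.6. The top view agreed.
- **Punch:** I then pressed the cap straight down. The force rose from 4.2 N at about 8 mm to 13 N and then 19 N at about 10.5 mm, so the punch bore on the copper with roughly 15 N. I let it rise.
- **Last checks:** The cap is back at its starting height, and the plate is still at the caught position. The disc shows under the bridge, though partly hidden by it, so I could not measure its centre there. The cuff and spare disc measured as at the start and the burnisher looked unmoved. The other bystanders I did not measure again.
- **Contact:** The contact force read about zero at the end, so the robot touches nothing. No check failed. The pushing force briefly read 12.5 N mid-push, 2 to 3 N more than the spring, damping and wedge figures add up to, probably friction.

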